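# Unlock the sample case and hold its gate open

### The arm

A 6-joint arm with a two-finger parallel gripper is mounted at the origin on the work surface. World frame = base frame: x ahead of the robot, y to its left, z up, the work surface at z = 0. Lengths are in m, angles in rad, forces in N, time in s.
With the tool pointing down it reaches from about 0.3 to 0.775 m from the base axis. Payload 14.6 kg.
Tool frame: the origin (TCP) lies midway between the tips of the shut fingers; the grasp point (between the pads) lies 19 mm behind it (ctrl.tcp_to_grasp is the z of the grasp point in the tool frame, in m); z points along the fingers, y is the line along which they close (so a half turn about z gives the same grasp; the last joint's range is limited). The gripper opens to 94 mm and grips with 3 to 60 N. Pads are 16 mm wide; open, the fingers measure 119 mm over their backs; the gripper's body (75 mm by 177 mm) begins 78 mm behind the grasp point.
Start: joints at [1.174, 0.3, 1.521, -0, 1.321, -0.067], TCP at [0.178, 0.52, 0.205] pointing down, gripper open.
Joint ranges: [-3.03, 3.03], [-0.79, 2.21], [0.23, 2.52], [-1.04, 4.18], [0, 3.07], [-2.55, 2.55]. Speed limits (rad/s): [2.22, 2.22, 2.57, 3.14, 3.14, 3.14].

### API

Orientations are given as [roll, pitch, yaw] about the fixed x, y, z axes, in that order (R = Rz(yaw) Ry(pitch) Rx(roll)).
In Python, from station import monitor, camera, ctrl gives the robot as it stands.
- The arm moves only by the tool apply_moves, never from a script. Its argument "plan" is one flat list of numbers, 4 for each row, row after row: the shift along the tool's x, y, z in mm, then the turn about the tool's z in rad. In form: [dx, dy, dz, spin, dx, dy, dz, spin, ...]. A call has 1 to 20 rows; each row shifts and turns the commanded pose from where the row before left it, along the tool's axes as they then stand; what a row does not reach is not made up. A row lasts 1/10 s, in which the tool goes at most 50 mm and 8.59 degrees, less where a joint would pass 70% of its speed; a pose out of reach is approached as far as the arm can. A call is refused whole if a number of a shift passes 50 or a number of a turn 0.15, either way. A call with a gripper value outside its range is refused whole. "hand" is the gripper command: -1 is shut, 1 is fully open, values between are in proportion, set as the call begins (left out, the last holds). The fingers move at their own pace and stop on an object; "squeeze" is the grip in N (left out, the last holds). Time passes only in rows, so rows that do not move let the fingers close. It gives the time, the measured TCP pose, the force, the opening and the grip force at its end, in the units of the state.
- monitor.get_obs(): the state, without advancing time (a new reading comes with each control period).
- camera(name): name is "scene" or "top" or "wrist"; returns a dict with "image" (400x640x3 uint8, red, green, blue), "range_z" (400x640 float32, m along the optical axis (not along the pixel's ray), 0 where there is no reading), "mtx" (3x3 intrinsics, pixels), "rvec" (rotation vector, rad) and "tvec" (3), from world to camera coordinates, as OpenCV has them. Camera axes: x right, y down, z forward; pixel columns grow to the right and rows downward; lengths in m; the calibration is good to about 2 mm. A picture is of the moment at which its call begins.
- ctrl.hand_in(): hands the job in; it is judged then, once.
The state is a dict: "time_s": time; "qpos": joint angles; "joint_vel": joint speeds; "tau": joint torques, N m; "ee_pos": TCP position; "eef_rot": TCP orientation; "force": force on the tool from outside, world axes, zero at the start; "moment": the same for the moment, N m; "grip_width": finger opening in m; "grip_force": force on a finger pad.
Only numpy, scipy, OpenCV 4.12 (cv2) and the standard library are available. Lean on these libraries where they do the work, as an engineer would, in place of code of your own. Each camera call takes 0.05 s, during which the arm holds its last target. There are 200 camera calls.

### The job

Press the oblong key insert fully home and flush into the recess in the sample case's top (this unlocks the catches), then squeeze the catch with the round grips fully together, and after it the catch with the flat grips. Then take the gate by its upright post, swing it open past its detent to at least 70 degrees, and finish while still gripping the post and holding the gate wide and still, because a spring closes it. Leave the key in its recess and do not disturb the other things on the table.

Things in the scene. Friction and masses are not known exactly. Their poses are not given: they have to be found in the camera images.
- key_mid (a point): Centre (half-way up) of the loose key insert, black plastic, about 40 g, 36 mm high: an oblong block 28 x 40 mm (its x, y), 20 mm high, its foot chamfered 3.5 mm, with a grip rib on top 12 mm thick (x), 30 mm long (y), 16 mm high. Starts upright on the table; this point is 18 mm above its underside, 2 mm below the block's top face. A half turn makes no difference.
- case: The fixed sample case, brown with a taupe top, 160 x 260 mm (x, y) and 130 mm high, holding upright sample boards. Its front is closed by the gate, an aluminium frame with a clear pane, 180 mm wide. Origin at table height; x: from the gate side to the back, y: towards the gate's hinge side, z up. A 6 mm high tongue on the table in front carries the detent ball.
- recess (a point): Centre of the mouth of the oblong recess in the case's flat top, level with that top. Opening 32 x 44 mm (x, y; the case's axes; 2 mm play each side of the key), 20 mm deep. In it a plunger stands 8 mm above the floor, so the key first rests 8 mm proud; about 7 N pushes it down and it stays. Flush: block's top face level with the case's top (key_mid 2 mm below this point), rib above.
- round_fixed (a point): Half-way up the fixed grip of the round catch: an upright steel pin of 14 mm diameter, 30 mm high, on the case's top (this point is 15 mm above the top), on the hinge side.
- round_catch_slide (a point): Half-way up the sliding grip of the round catch: an equal pin nearer the middle of the case. Starts 33 mm from the fixed pin (centres; 47 mm over both) and slides straight towards it by 14 mm (then 33 mm over both) along the case's y. A 10 mm wide arm at its foot, up to 7 mm above the case's top, runs forward and hooks a pin on the gate.
- round_catch (a joint): Travel of the round catch's sliding grip: 0 latched, 0.014 m fully squeezed. About 5 N moves it once the key is flush; locked before. It stays where it is pushed.
- flat_fixed (a point): Half-way up the fixed grip of the flat catch: an upright steel plate 8 mm thick (case y), 26 mm wide (case x), 30 mm high, on the case's top (this point is 15 mm above it), on the side away from the hinge.
- flat_catch_slide (a point): Half-way up the sliding grip of the flat catch: an equal plate nearer the middle of the case. Starts 33 mm from the fixed plate (centres; 41 mm over both) and slides straight towards it by 14 mm (then 27 mm over both) along the case's y. Same hooked arm at its foot.
- flat_catch (a joint): Travel of the flat catch's sliding grip: 0 latched, 0.014 m fully squeezed; about 5 N; it stays where it is pushed. It must not be moved before the round catch has been squeezed.
- gate_angle (a joint): Opening angle of the gate (rad): 0 closed, 1.6 at its stop. It swings about a vertical hinge, the post moving out from the case's front (-x of the case), then round to the hinge side (+y). Both catches lock it. A spring pulls it shut all the way (about 1 to 2.5 N at the post); a spring ball adds a detent of about 4 N at the post between 0.4 and 0.6 rad.
- gate_hinge (a point): A point on the gate's vertical hinge axis, 170 mm above the table.
- post_mid (a point): The grip point of the gate's pull post, 173 mm above the table: 157 mm from the hinge axis; with the gate closed it lies from the hinge straight towards -y of the case.
- gate: The gate; its origin lies on the hinge axis at table height. Its pull post is an upright round steel bar of 14 mm diameter near the free end of the gate, standing 60 mm above the level of the case's top, its end 190 mm above the table; nothing else stands so high.
- puck: Bystander: loose round black plastic insert, 46 mm diameter, 20 mm high, with a rib like the key's. Origin under its centre.
- square: Bystander: loose square black plastic insert, 50 x 50 x 20 mm, with a rib like the key's. Origin under its centre.
- mug: Bystander: white mug, 80 mm diameter, 90 mm high. Origin under its centre.
- tape: Bystander: black tape measure, 62 x 34 x 58 mm. Origin under its centre.
- pencups: Bystander: dark pencil cup, 72 mm diameter, 100 mm high with pencils to about 160 mm. Origin under its centre.
- stapler: Bystander: stapler, 140 x 34 x 44 mm, lying along its x. Origin under its centre.
There are look-alikes about, which are no part of the job. What is shaped like the part that bears key_mid but green is not meant.

How it is judged:
By the outcome, as a careful person would: the job done as asked, in the order asked, and still so for the second after the job is handed in, while the arm keeps its last pose, push and grip.
It also fails if it takes over 72 s, if anything falls off the work surface, if the arm or the gripper's body presses on something with over 40 N, if the wrist force passes 120 N, or if a joint passes its speed limit or range.

## Working session

There is one attempt and no reset: what is moved stays moved. The work goes in short steps, Python scripts to look and compute and a tool call to move; the robot and the scene stay as the last step left them, time stands still between calls to the robot, and variables do not carry over. Pictures are saved under pics/ and viewed, at most 10 in all, crops included, and the job is handed in when it is done.

Besides the shell and the picture viewer there is one more tool, called after "Call:" as a command line: name --argument value ..., lists and objects as JSON in quotes. apply_moves: Moves the arm, as the interface text tells. Its arguments: {"type":"object","properties":{"plan":{"type":"array","items":{"type":"number"}},"hand":{"type":"number"},"squeeze":{"type":"number"}},"required":["plan"]}

```bash
ls; mkdir -p pics; cat > h.py <<'E'
import numpy as np, cv2
from station import monitor, camera, ctrl
def cam(n):
    c=camera(n); c['R']=cv2.Rodrigues(np.array(c['rvec'],float))[0]; c['t']=np.array(c['tvec'],float).ravel(); return c
def pts(c):
    z=c['range_z']; v,u=np.mgrid[:z.shape[0],:z.shape[1]]; K=c['mtx']
    P=np.stack([(u-K[0,2])/K[0,0]*z,(v-K[1,2])/K[1,1]*z,z],-1)
    W=(P-c['t'])@c['R']; W[z==0]=np.nan; return W
def save(c,n): cv2.imwrite('pics/'+n+'.png',c['image'][:,:,::-1])
E
python3 - <<'E'
from h import *
for n in ('scene','top'):
    c=cam(n); save(c,n+'0'); np.savez('pics/'+n+'0.npz',W=pts(c),im=c['image'])
    print(n,c['mtx'].round(1).tolist(),(-c['R'].T@c['t']).round(3))
print(monitor.get_obs(), ctrl.tcp_to_grasp)
E
```

```text
pics
scene [[488.3, 0.0, 315.3], [0.0, 488.3, 196.5], [0.0, 0.0, 1.0]] [1.181 0.171 1.092]
top [[462.0, 0.0, 326.7], [0.0, 462.0, 202.5], [0.0, 0.0, 1.0]] [ 0.283 -0.041  1.43 ]
{'time_s': 0.1, 'qpos': array([ 1.17437402e+00,  3.00455170e-01,  1.52152006e+00,  1.56407583e-05,
        1.32066969e+00, -6.66306008e-02]), 'joint_vel': array([ 0.00101977, -0.00133701, -0.00251696,  0.00150783, -0.00024894,
        0.00051885]), 'tau': array([ 1.65931659e-03, -5.32638180e+01, -3.53282940e+01,  7.09500653e-02,
        2.34721228e-02, -9.03602859e-05]), 'ee_pos': array([0.17804155, 0.52014381, 0.20492087]), 'eef_rot': array([-3.14054373e+00, -8.51777031e-05,  2.81179703e+00]), 'force': array([ 0.21354643, -0.33652023,  0.07187115]), 'moment': array([-0.05098098, -0.04655089, -0.00245753]), 'grip_force': 0.0, 'grip_width': 0.09406059460869329} -0.0188
```

View pics/scene0.png

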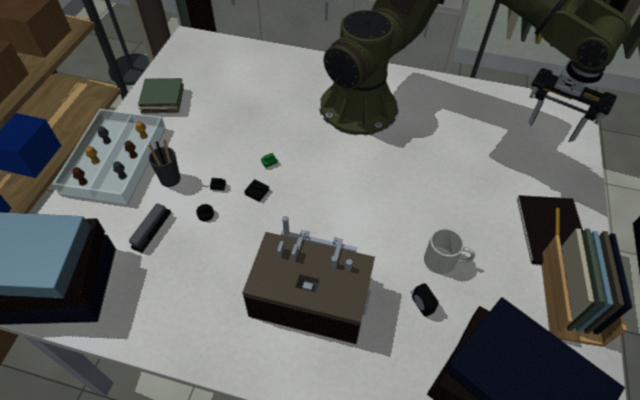

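View pics/top0.png

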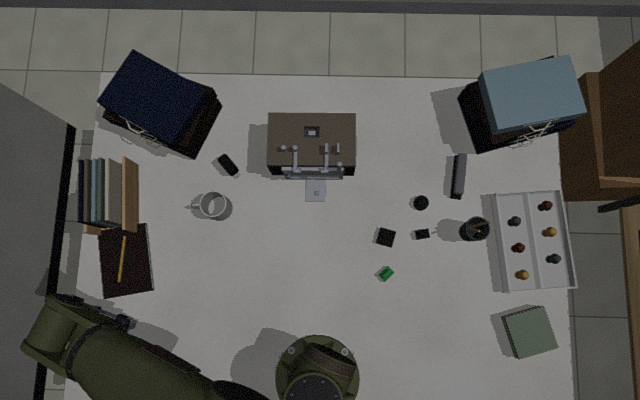

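The scene view shows the case at about (310,285) with the recess at (308,284), and the gate facing the robot. In the top view the case is at (312,145), recess (311,132), and the post is near (342,170). The dark oblong at (422,233) looks like the key; the square is at (385,237), the puck at (421,202), and the green decoy at (386,273).

```bash
python3 - <<'E'
from h import *
d=np.load('pics/top0.npz'); W=d['W']; im=d['im']; z=W[:,:,2]
reg=np.zeros(z.shape,bool); reg[95:205,250:370]=1
def rect(m):
    p=W[m][:,:2].astype(np.float32)*1000
    return cv2.minAreaRect(p), np.median(W[m],0).round(4)
m=reg&(abs(z-.13)<.006)
m2=cv2.morphologyEx(m.astype(np.uint8),cv2.MORPH_OPEN,np.ones((3,3)))>0
r=rect(m2); print('case top',m2.sum(),r)
def comps(m,n):
    k,l,s,c=cv2.connectedComponentsWithStats(m.astype(np.uint8))
    for i in range(1,k):
        if s[i,4]>4: rr,md=rect(l==i); print(n,s[i],c[i].round(1),md,np.round(rr[0],1),np.round(rr[1],1),round(rr[2],1), 'zmax',np.nanmax(z[l==i]).round(3))
comps(reg&(z>.148),'hi')
comps(reg&(z>.175),'post')
comps(reg&(z<.127)&(z>.05)&(np.arange(400)[:,None]<142),'recess')
r2=np.zeros_like(reg); r2[185:285,365:440]=1
comps(r2&(z>.01),'obj'); comps(r2&(z>.026),'rib')
out=[]
for n,(a,b,c_,e) in (('top',(100,210,250,370)),('top',(190,250,370,440)),('scene',(205,345,235,385))):
    I=np.load(f'pics/{n}0.npz')['im'][a:b,c_:e,::-1]
    I=cv2.resize(np.clip(I*1.6,0,255).astype(np.uint8),None,fx=3.3,fy=3.3,interpolation=cv2.INTER_CUBIC); out.append(I[:300,:400])
    print(I.shape)
C=np.zeros((600,800,3),np.uint8)
I0=cv2.resize(out[0],(390,358)) 
C[:out[0].shape[0],:out[0].shape[1]]=out[0]; C[:out[1].shape[0],400:400+out[1].shape[1]]=out[1]
I=np.load('pics/scene0.npz')['im'][205:305,235:385,::-1]; I=cv2.resize(np.clip(I*1.6,0,255).astype(np.uint8),(450,300),interpolation=cv2.INTER_CUBIC); C[300:,:450]=I
cv2.imwrite('pics/c1.png',C)
E
```

```text
case top 4193 (((686.6490478515625, 33.206817626953125), (175.28648376464844, 259.891357421875), 0.9024347066879272), array([0.6912, 0.0332, 0.1306]))
hi [325 143   3  11  31] [326.  147.7] [ 0.6587 -0.013   0.1597] [659.9 -12.9] [27.3  5.9] 1.4 zmax 0.164
hi [337 143   2  10  20] [337.5 147.5] [ 0.6601 -0.0457  0.1597] [660.  -45.7] [26.   2.9] 1.2 zmax 0.164
hi [281 145   5   6  25] [283.1 147.4] [0.6565 0.1095 0.1588] [657.2 109.4] [12.1 12.5] 37.9 zmax 0.166
hi [292 145   6   7  24] [294.5 147.8] [0.6566 0.0769 0.1612] [657.2  77.3] [12.1 12.7] 40.3 zmax 0.166
hi [337 161   5   9  36] [338.9 165.1] [ 0.602  -0.0507  0.1877] [604.5 -50.2] [13.5 12.3] 44.4 zmax 0.195
post [337 161   5   6  24] [338.8 163.9] [ 0.6037 -0.0506  0.19  ] [604.9 -50.5] [13. 12.] 36.8 zmax 0.195
recess [276 120   3   4   7] [277.4 121.1] [0.748  0.1323 0.1255] [746.6 132.4] [9.6 6.2] 43.1 zmax 0.127
recess [322 120   3   3   6] [323.  120.7] [ 0.7522 -0.0013  0.126 ] [751.3  -1.9] [7.  5.8] 34.1 zmax 0.127
recess [304 124  18  15 168] [311.1 131.3] [0.7216 0.0336 0.114 ] [718.5  29.5] [42.7 51.4] 1.0 zmax
[... 337 characters left out ...]

obj [415 228  15  12 128] [421.9 233.6] [ 0.4332 -0.3079  0.0229] [ 434.7 -310. ] [28.4 40.1] 11.3 zmax 0.04
obj [379 266  15  16 127] [385.8 273.4] [ 0.3122 -0.1987  0.0217] [ 311.4 -200.7] [27.8 40.4] 45.5 zmax 0.043
rib [417 198  10   9  41] [421.4 201.7] [ 0.5299 -0.3062  0.0366] [ 529.8 -306.2] [14.5 32. ] 29.1 zmax 0.043
rib [418 230  11   6  46] [422.8 232.8] [ 0.4346 -0.3096  0.0362] [ 436.8 -309.8] [15.8 31.8] 12.7 zmax 0.04
rib [381 233  12   7  45] [386.  236.2] [ 0.4228 -0.1984  0.0354] [ 422.1 -200.8] [34.5 12. ] 76.5 zmax 0.043
rib [382 269  10  10  45] [386.3 273.3] [ 0.3123 -0.199   0.0357] [ 311.8 -199.6] [10.7 29.4] 46.1 zmax 0.043
(363, 396, 3)
(198, 231, 3)
(462, 495, 3)
```

View pics/c1.png

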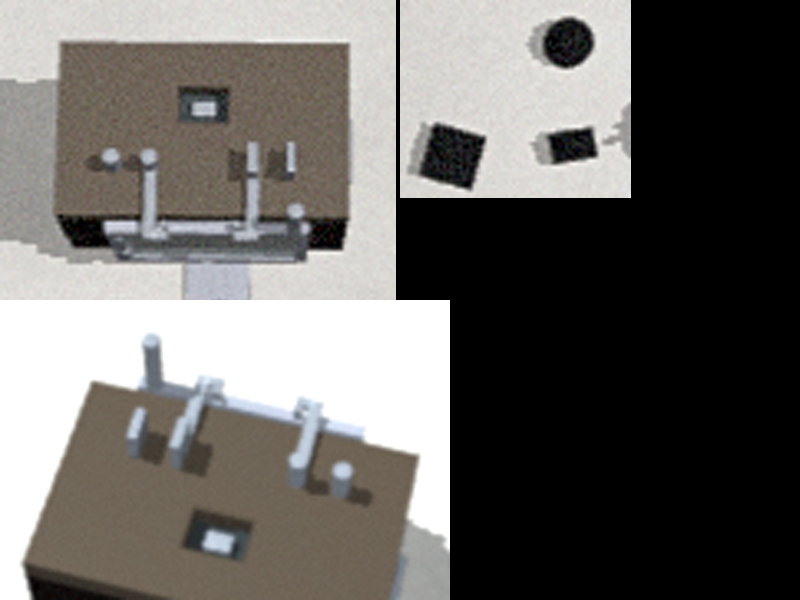

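The crops show the round pins at world y≈0.11 and 0.077, the plates at y≈-0.013 and -0.046, and the post at (0.604,-0.05). The key (crop 570,145) is oblong, 28x40 mm, at (0.435,-0.310) with yaw ≈0.21. All sizes match, so I'm moving to hover over the key.

Call:
apply_moves --plan '[-25.6,-35.1,0,0,-25.6,-35.1,0,0,-25.6,-35.1,0,0,-25.6,-35.1,0,0,-25.6,-35.1,0,0,-25.6,-35.1,0,0,-25.6,-35.1,0,0,-25.6,-35.1,0,0,-25.6,-35.1,0,0,-25.6,-35.1,0,0,-25.6,-35.1,0,0,-25.6,-35.1,0,0,-25.6,-35.1,0,0,-25.6,-35.1,0,0,-25.6,-35.1,0,0,-25.6,-35.1,0,0,-25.6,-35.1,0,0,-25.6,-35.1,0,0,-25.6,-35.1,0,0,-25.6,-35.1,0,0]' --hand -0.1

```text
time_s: 2.1
ee_pos: [0.4353, -0.3114, 0.2051]
eef_rot: [3.141, -0.0, 2.812]
force: [-0.0, 0.4, 0.2]
grip_width: 0.0425
grip_force: 0.0
```

Call:
apply_moves --plan '[0,0,0,0.13,0,0,0,0.13,0,0,0,0.13,0,0,0,0.13,0,0,0,0.13,0,0,0,0.13,0,0,0,0.13,0,0,0,0.126,0,0,0,0,0,0,0,0]'

```text
time_s: 3.1
ee_pos: [0.4351, -0.3096, 0.2053]
eef_rot: [-3.141, -0.0, 1.78]
force: [0.2, -0.1, 0.4]
grip_width: 0.0425
grip_force: 0.0
```

```bash
cat >> h.py <<'E'
def comps(W,m,n,mn=20):
    k,l,s,c=cv2.connectedComponentsWithStats(m.astype(np.uint8))
    for i in range(1,k):
        if s[i,4]>mn:
            rr=cv2.minAreaRect(W[l==i][:,:2].astype(np.float32)*1000)
            print(n,s[i],np.median(W[l==i],0).round(4),np.round(rr[0],1),np.round(rr[1],1),round(rr[2],1))
def to(xyz,yaw=None,o=None):
    "tool-frame shift in mm (axes as now) and spin to a world TCP target"
    from scipy.spatial.transform import Rotation as Ro
    o=o or monitor.get_obs(); R=Ro.from_euler('xyz',o['eef_rot']).as_matrix()
    print('pose',o['ee_pos'].round(4),o['eef_rot'].round(4),'->',(R.T@(np.array(xyz)-o['ee_pos'])*1000).round(1), None if yaw is None else 'spin %.3f'%((o['eef_rot'][2]-yaw+np.pi)%(2*np.pi)-np.pi))
E
python3 - <<'E'
from h import *
c=cam('wrist'); W=pts(c); save(c,'w1'); z=W[:,:,2]
print(monitor.get_obs()['time_s'])
near=np.hypot(W[:,:,0]-.435,W[:,:,1]+.31)<.04
comps(W,near&(z>.012)&(z<.05),'key'); comps(W,near&(z>.028)&(z<.05),'rib')
to((.4355,-.310,.0225),1.776)
E
```

```text
3.15
key [ 309  161   27   39 1030] [ 0.4311 -0.3077  0.0212] [ 431.9 -310.1] [27.5 40.2] 11.4
rib [316 168  12  31 364] [ 0.4314 -0.3095  0.0365] [ 431.6 -310.2] [11.2 30.4] 11.7
pose [ 0.4351 -0.3096  0.2053] [-3.1414e+00 -2.0000e-04  1.7793e+00] -> [ -0.5   0.3 182.8] spin 0.003
```

View pics/w1.png

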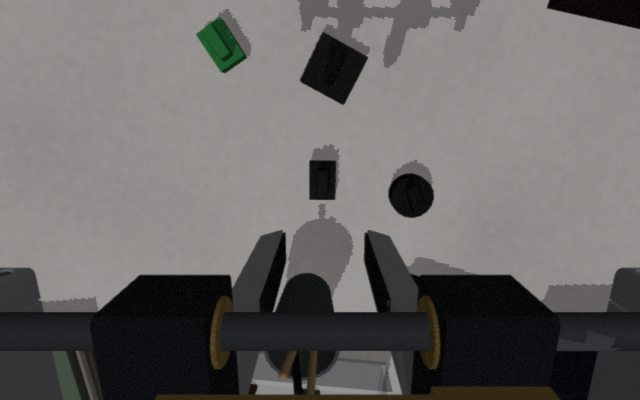

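Wrist view: the key is at (322,180), between the fingers and pointed the right way. The square is at (334,67), the puck at (411,195), and the pencil cup is behind the fingers with clearance. Descending to grip the rib.

Call:
apply_moves --plan '[0,-0.5,30,0,0,-0.5,30,0,0,-0.5,30,0,0,-0.5,30,0,0,-0.5,25,0,0,0,18,0,0,0,12,0,0,0,7,0,0,0,0,0,0,0,0,0]'

```text
time_s: 4.15
ee_pos: [0.4331, -0.3104, 0.0241]
eef_rot: [3.141, 0.001, 1.776]
force: [-0.2, 1.2, 0.6]
grip_width: 0.0421
grip_force: 0.0
```

Call:
apply_moves --plan '[0,0,0,0,0,0,0,0,0,0,0,0,0,0,0,0,0,0,0,0]' --hand -1 --squeeze 40

```text
time_s: 4.65
ee_pos: [0.4328, -0.3102, 0.0236]
eef_rot: [3.141, 0.0, 1.776]
force: [0.6, 0.1, 1.6]
grip_width: 0.0115
grip_force: 40.0
```

Call:
apply_moves --plan '[0,0,-15,0,0,0,-40,0,0,0,-45,0,0,0,-45,0,0,0,-35,0,0,0,0,0]'

```text
time_s: 5.25
ee_pos: [0.434, -0.3112, 0.2084]
eef_rot: [3.137, 0.006, 1.776]
force: [0.1, -0.4, -1.1]
grip_width: 0.0114
grip_force: 40.0
```

```bash
python3 - <<'E'
from h import *
to((.680,.033,.205),1.591)
E
```

```text
pose [ 0.434  -0.3112  0.2084] [3.1367 0.0062 1.7758] -> [286.9 310.9   3.1] spin 0.185
```

Call:
apply_moves --plan '[10,12,-30,0,24,30,-20,0,24,30,0,0,24,30,0,0,24,30,0,0,24,30,0,0,24,30,0,0,24,30,0,0,24,30,0,0,24,30,0,0,24,30,0,0,20,25,0,0,9,11,0,0.1,0,0,0,0.085,0,0,0,0,0,0,0,0]'

```text
time_s: 6.85
ee_pos: [0.7165, 0.0336, 0.2525]
eef_rot: [-3.14, 0.0, 1.593]
force: [0.0, -0.1, -0.7]
grip_width: 0.0114
grip_force: 40.0
```

```bash
python3 - <<'E'
from h import *
c=cam('wrist'); W=pts(c); save(c,'w2'); z=W[:,:,2]
o=monitor.get_obs(); print(o['time_s'])
near=(abs(W[:,:,0]-.72)<.05)&(abs(W[:,:,1]-.033)<.05)
comps(W,near&(z<.126)&(z>.09),'recess'); comps(W,near&(z>.19),'key')
case=(abs(z-.13)<.004); p=W[case]; print('top z',np.median(p[:,2]))
comps(W,case,'case',500)
comps(W,(z>.15)&(z<.17)&(W[:,:,0]<.7),'grips')
print('vis recess floor', W[near&(z<.117)&(z>.10)].mean(0) if (near&(z<.117)&(z>.1)).any() else None)
to((.72,.0325,.25),1.591)
E
```

```text
6.9
recess [ 304  170   37   32 1162] [0.7132 0.0384 0.1112] [713.4  38. ] [32.1 31.7] 0.9
key [   79   202   509   198 45551] [0.7172 0.0597 0.3696] [720.4  43.5] [100.3  49.7] 1.8
top z 0.13068311824270043
case [  194    33   203   242 36534] [0.6848 0.0895 0.1307] [690.6  59.4] [161.4 207.6] 0.8
case [180  93  18  44 581] [0.6009 0.0995 0.1287] [600.4  99.1] [35.1 11.9] 89.0
case [ 186  149   20   90 1025] [0.6026 0.0327 0.1287] [601.9  30.2] [12.3 80.9] 2.4
case [311 279  28  33 793] [ 0.7182 -0.0659  0.1307] [717.9 -64.4] [25.8 34.8] 2.0
grips [237  92  21  19 319] [0.6564 0.1105 0.1606] [655.7 110.5] [13.6 13. ] 1.2
grips [239 136  20  19 297] [0.657  0.078  0.1604] [656.1  77.4] [13.6 13.3] 43.3
grips [237 246  34  15 448] [ 0.6578 -0.0105  0.1602] [657.2 -12.4] [26.3  9.2] 0.8
grips [181 282  17  13 105] [ 0.603  -0.0438  0.1598] [601.3 -44.4] [9.9 2.3] 14.3
vis recess floor [0.71337007 0.03945843 0.11082231]
pose [0.7165 0.0335 0.2529] [-3.1409  0.      1.5927] -> [-1.1  3.5  2.9] spin 0.002
```

View pics/w2.png

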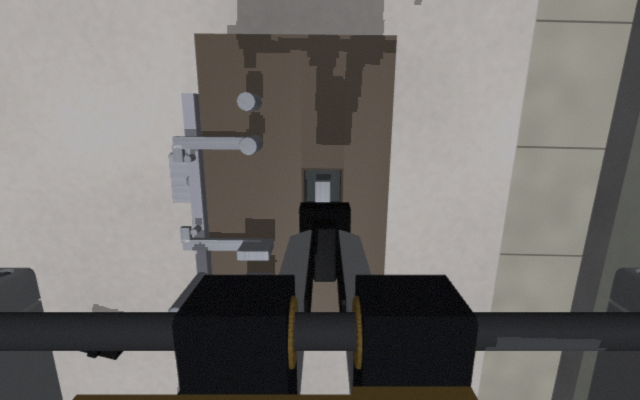

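Wrist view: the recess is at (323,187), partly behind the held key at (325,217). The pins are at (247,102) and (249,146), and the slide plate at (253,255). Next I'll measure the held key in this same camera to cancel the calibration bias.

```bash
python3 - <<'E'
from h import *
c=cam('wrist'); W=pts(c); z=W[:,:,2]; o=monitor.get_obs(); print(o['ee_pos'].round(4))
m=(z>.222)&(z<.252)&(abs(W[:,:,0]-.717)<.03)&(abs(W[:,:,1]-.033)<.04)
comps(W,m,'keyall'); comps(W,m&(z>.244),'keytop')
p=W[m]; print('z pct',np.percentile(p[:,2],[1,50,99]).round(4),'ymax',np.percentile(p[:,1],99).round(4))
for v in range(196,232,4):
    r=m[v]; 
    if r.any(): q=W[v][r]; print(v,np.where(r)[0][[0,-1]],q[:,0].min().round(4),q[:,0].max().round(4),q[:,1].mean().round(4),q[:,2].mean().round(4))
for v in (174,182,190,198):
    q=W[v,295:350]; g=q[:,2]<.126; print('rec',v,np.where(g)[0][[0,-1]]+295,q[g][0].round(4),q[g][-1].round(4))
for u in (308,322,336):
    q=W[160:185,u]; i=np.where(q[:,2]<.126)[0][0]; print('edge',u,160+i,q[i-1].round(4),q[i].round(4),q[i+3].round(4))
E
```

```text
[0.7165 0.0335 0.2532]
keyall [ 299  202   52   31 1238] [0.7155 0.0508 0.2498] [715.7  47. ] [28.2 13.9] 1.3
keytop [ 299  206   52   27 1014] [0.7155 0.0495 0.2499] [715.8  47. ] [28.  13.8] 1.3
z pct [0.2348 0.2498 0.2514] ymax 0.0539
204 [300 348] 0.7018 0.729 0.0535 0.24
208 [299 350] 0.7018 0.7295 0.0535 0.2484
212 [299 350] 0.7019 0.7295 0.0517 0.2499
216 [299 349] 0.7021 0.729 0.0495 0.25
220 [299 350] 0.702 0.7297 0.0472 0.2499
224 [299 350] 0.702 0.7298 0.0449 0.25
228 [299 350] 0.702 0.7298 0.0427 0.2501
rec 174 [304 340] [0.6972 0.0496 0.1212] [0.7292 0.051  0.125 ]
rec 182 [304 339] [0.6973 0.0424 0.1217] [0.7292 0.0408 0.1101]
rec 190 [304 339] [0.6974 0.0351 0.1219] [0.7294 0.0333 0.1104]
rec 198 [304 339] [0.6976 0.0283 0.1246] [0.7296 0.0262 0.1129]
edge 308 170 [0.7011 0.0555 0.1294] [0.7003 0.0517 0.1118] [0.7002 0.0486 0.1097]
edge 322 170 [0.7132 0.0554 0.1271] [0.7132 0.0518 0.1104] [0.7132 0.0488 0.1092]
edge 336 170 [0.7254 0.0561 0.1297] [0.7261 0.0521 0.1105] [0.7261 0.0493 0.1103]
```

Call:
apply_moves --plan '[-0.8,-2.4,10,0,0,0,25,0,0,0,25,0,0,0,18,0,0,0,10,0,0,0,0,0,0,0,0,0]'

```text
time_s: 7.65
ee_pos: [0.7146, 0.0329, 0.1666]
eef_rot: [3.14, -0.0, 1.591]
force: [0.6, 0.0, 0.0]
grip_width: 0.0117
grip_force: 40.0
```

```bash
python3 - <<'E'
from h import *
c=cam('wrist'); W=pts(c); z=W[:,:,2]; o=monitor.get_obs(); print(o['ee_pos'].round(4),o['eef_rot'].round(4),o['force'].round(1))
zt=o['ee_pos'][2]
m=(z>zt-.008)&(z<zt-.001)&(abs(W[:,:,0]-.717)<.03)&(abs(W[:,:,1]-.033)<.04)
comps(W,m,'keytop'); print('ymax',np.percentile(W[m][:,1],99).round(4))
near=(abs(W[:,:,0]-.7135)<.024)&(abs(W[:,:,1]-.045)<.03)
comps(W,near&(z<.126),'rec',5)
E
```

```text
[0.7147 0.0329 0.1669] [3.1397e+00 1.0000e-04 1.5910e+00] [ 0.2  0.3 -0.7]
keytop [299 206  52  27 994] [0.7136 0.0488 0.1637] [713.9  46.5] [27.9 13.7] 1.2
ymax 0.0532
rec [299 191  50  15 554] [0.7129 0.0474 0.1108] [713.3  48.3] [32.2 10. ] 0.1
```

Call:
apply_moves --plan '[0,-0.5,6,0,0,0,6,0,0,0,5,0,0,0,4,0,0,0,0,0]' --squeeze 60

```text
time_s: 8.2
ee_pos: [0.7135, 0.033, 0.1436]
eef_rot: [-3.14, -0.0, 1.591]
force: [1.0, 0.3, -0.3]
grip_width: 0.0113
grip_force: 60.0
```

Call:
apply_moves --plan '[0,0,3,0,0,0,3,0,0,0,2,0,0,0,2,0,0,0,0,0,0,0,0,0]'

```text
time_s: 8.8
ee_pos: [0.714, 0.033, 0.1348]
eef_rot: [3.141, -0.0, 1.591]
force: [0.9, -0.2, 3.7]
grip_width: 0.0111
grip_force: 60.0
```

Call:
apply_moves --plan '[0,0,1,0,0,0,1,0,0,0,1,0,0,0,1,0,0,0,0,0,0,0,0,0]'

```text
time_s: 9.4
ee_pos: [0.7141, 0.033, 0.1336]
eef_rot: [3.139, 0.0, 1.591]
force: [-8.7, 0.1, 20.9]
grip_width: 0.0113
grip_force: 60.1
```

Call:
apply_moves --plan '[0,0,0,0,0,0,0,0,0,0,0,0,0,0,0,0]' --hand -0.2

```text
time_s: 9.8
ee_pos: [0.7138, 0.033, 0.1304]
eef_rot: [-3.142, 0.0, 1.591]
force: [-0.5, -0.2, 3.6]
grip_width: 0.0367
grip_force: 1.9
```

Call:
apply_moves --plan '[0,0,-10,0,0,0,-30,0,0,0,-40,0,0,0,-35,0,0,0,0,0,0,0,0,0]'

```text
time_s: 10.4
ee_pos: [0.7138, 0.033, 0.2458]
eef_rot: [3.141, 0.0, 1.591]
force: [0.3, 0.4, -1.4]
grip_width: 0.0372
grip_force: 0.0
```

```bash
python3 - <<'E'
from h import *
c=cam('wrist'); W=pts(c); z=W[:,:,2]; save(c,'w3'); o=monitor.get_obs(); print(o['ee_pos'].round(4),o['time_s'])
near=(abs(W[:,:,0]-.7135)<.012)&(abs(W[:,:,1]-.033)<.018)
q=z[near&(z<.16)]; print(len(q),np.histogram(q,bins=np.arange(.105,.16,.003)))
b=near&(z<.137)&(z>.1); print('block z',np.median(z[b]) if b.any() else None,'rib',np.median(z[near&(z>.138)&(z<.16)]))
case=(abs(z-.13)<.004); print('top',np.median(z[case]))
comps(W,(z>.15)&(z<.17)&(W[:,:,0]<.69),'grips'); comps(W,(z>.175)&(z<.2)&(W[:,:,0]<.69),'post')
to((.6565,.1005,.25),np.pi+.02); to((.6565,.1005,.25),.02)
E
```

```text
[0.7134 0.033  0.2444] 10.45
1166 (array([  0,   0,   0,   0,   0,   0,   0,   4, 605,  36,   8,  10,  14,
       305, 184,   0,   0,   0]), array([0.105, 0.108, 0.111, 0.114, 0.117, 0.12 , 0.123, 0.126, 0.129,
       0.132, 0.135, 0.138, 0.141, 0.144, 0.147, 0.15 , 0.153, 0.156,
       0.159]))
block z 0.13076279896045848 rib 0.14665795586382024
top 0.13068288662050156
grips [238  91  21  20 337] [0.6563 0.1105 0.1606] [655.8 110.2] [13.3 13.3] 1.3
grips [240 136  21  20 308] [0.6569 0.0782 0.1606] [656.2  77.6] [13.3 13.3] 45.1
grips [238 249  20  14 230] [ 0.6507 -0.0097  0.1602] [651.3 -12. ] [ 8.3 14.3] 89.7
pose [0.7134 0.033  0.2444] [-3.1399 -0.      1.5908] -> [ 68.6 -55.6  -5.5] spin -1.571
pose [0.7134 0.033  0.2444] [-3.1399 -0.      1.5908] -> [ 68.6 -55.6  -5.5] spin 1.571
```

View pics/w3.png

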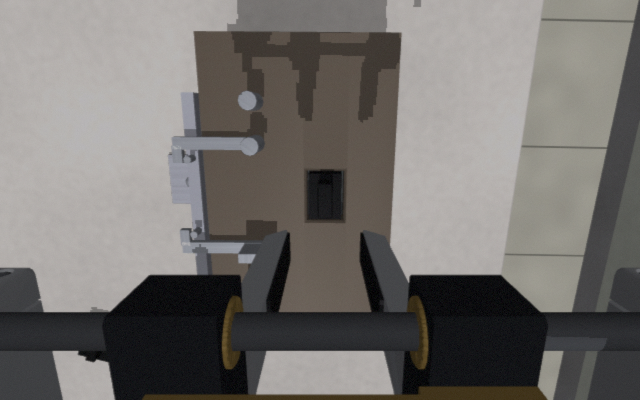

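Wrist view: the key sits in the recess at (324,195). Its block top is at 0.1308 against 0.1307 for the case top, so it is flush. On to the round catch at (248,100)/(250,146).

Call:
apply_moves --plan '[23,-18.5,0,0,23,-18.5,0,0,22.6,-18.6,0,0,0,0,0,-0.1425,0,0,0,-0.143,0,0,0,-0.143,0,0,0,-0.143,0,0,0,-0.143,0,0,0,-0.143,0,0,0,-0.143,0,0,0,-0.143,0,0,0,-0.143,0,0,0,-0.143,0,0,0,-0.141,0,0,0,0,0,0,0,0]' --hand 1

```text
time_s: 12.05
ee_pos: [0.6565, 0.1005, 0.2443]
eef_rot: [-3.141, -0.002, -3.126]
force: [0.1, 0.5, -0.3]
grip_width: 0.0941
grip_force: 0.0
```

```bash
python3 - <<'E'
from h import *
c=cam('wrist'); W=pts(c); z=W[:,:,2]; save(c,'w4')
comps(W,(z>.15)&(z<.17)&(abs(W[:,:,0]-.66)<.04)&(abs(W[:,:,1]-.03)<.11),'grips'); comps(W,(z>.18)&(z<.2)&(abs(W[:,:,0]-.6)<.03),'post')
to((.6565,.1005,.138),np.pi+.02)
E
```

```text
grips [130 186  20  35 560] [ 0.6567 -0.0427  0.16  ] [657.4 -45.2] [25.8  9.3] 0.1
grips [172 186  19  36 546] [ 0.6562 -0.0107  0.1601] [657.3 -12.4] [26.6  9.1] 0.9
grips [287 194  18  20 290] [0.6547 0.0777 0.1604] [655.7  77.8] [13.2 13.4] 90.0
grips [329 194  18  20 279] [0.6542 0.11   0.1605] [655.1 110.3] [13.3 13.3] 4.9
post [ 86 125  30  22 512] [ 0.6026 -0.0474  0.19  ] [602.4 -49.7] [14.  13.2] 43.9
pose [0.6566 0.1005 0.2446] [-3.1415e+00 -1.4000e-03 -3.1259e+00] -> [-1.000e-01  0.000e+00  1.066e+02] spin -0.004
```

Call:
apply_moves --plan '[0,0,25,0,0,0,30,0,0,0,30,0,0,0,15,0,0,0,6,0,0,0,0,0]'

```text
time_s: 12.7
ee_pos: [0.6569, 0.1005, 0.1396]
eef_rot: [-3.142, -0.0, -3.123]
force: [0.8, 0.4, -0.1]
grip_width: 0.0941
grip_force: 0.0
```

Call:
apply_moves --plan '[0,0,0,0,0,0,0,0,0,0,0,0,0,0,0,0,0,0,0,0,0,0,0,0,0,0,0,0,0,0,0,0]' --hand -1 --squeeze 25

```text
time_s: 13.5
ee_pos: [0.6569, 0.1004, 0.1397]
eef_rot: [3.141, 0.0, -3.122]
force: [0.8, 19.0, 0.2]
grip_width: 0.0334
grip_force: 15.2
```

Call:
apply_moves --plan '[0,0.5,0,0,0,0.5,0,0,0,0,0,0,0,0,0,0]' --squeeze 35

```text
time_s: 13.9
ee_pos: [0.6569, 0.1013, 0.1397]
eef_rot: [-3.141, 0.001, -3.122]
force: [0.2, -1.7, 4.2]
grip_width: 0.0319
grip_force: 35.0
```

Call:
apply_moves --plan '[0,0,0,0,0,0,0,0,0,0,0,0,0,0,0,0,0,0,0,0]' --hand 1

```text
time_s: 14.4
ee_pos: [0.6567, 0.1016, 0.1393]
eef_rot: [3.141, -0.0, -3.122]
force: [-0.0, 0.2, 0.7]
grip_width: 0.0681
grip_force: 0.0
```

Call:
apply_moves --plan '[0,0,-15,0,0,0,-35,0,0,0,-45,0,0,-20,0,0,0,-40,0,0,0,-40,0,0,0,-27,0,0,0,-10,0,0,0,0,0,0,0,0,0,0]'

```text
time_s: 15.4
ee_pos: [0.6596, -0.0344, 0.2349]
eef_rot: [3.141, 0.0, -3.121]
force: [-0.2, -0.9, 0.3]
grip_width: 0.0937
grip_force: 0.0
```

```bash
python3 - <<'E'
from h import *
c=cam('wrist'); W=pts(c); z=W[:,:,2]; save(c,'w5')
comps(W,(z>.15)&(z<.17)&(abs(W[:,:,0]-.66)<.04)&(abs(W[:,:,1]-.03)<.11),'grips'); comps(W,(z>.18)&(z<.2)&(abs(W[:,:,0]-.6)<.03),'post')
to((.6585,-.0352,.138),np.pi+.02)
E
```

```text
grips [305 187  11  37 398] [ 0.6563 -0.0454  0.1605] [657.4 -45.4] [26.3  7.6] 0.8
grips [348 187  12  37 425] [ 0.6561 -0.013   0.1606] [657.  -12.6] [26.1  8.1] 1.0
grips [479 196  49  21 758] [0.6546 0.1033 0.1601] [655.3 100.5] [13.7 33. ] 1.1
post [291 123  22  23 393] [ 0.6025 -0.0499  0.1905] [602.7 -50.1] [13.2 13.5] 89.6
pose [ 0.6596 -0.0341  0.2348] [ 3.1414e+00  3.0000e-04 -3.1207e+00] -> [ 1.1 -1.1 96.8] spin 0.001
```

View pics/w5.png

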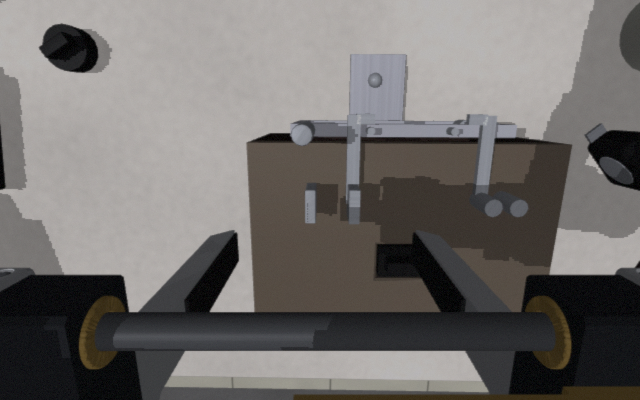

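Wrist view: the round pins at (493,208) and (518,208) now touch, 33.0 mm over both. The plates at (310,205) and (354,205) are unmoved. Now the flat catch.

Call:
apply_moves --plan '[1,-1.7,25,0,0,0,30,0,0,0,25,0,0,0,12,0,0,0,4,0,0,0,0,0]'

```text
time_s: 16.05
ee_pos: [0.6588, -0.0367, 0.139]
eef_rot: [-3.142, 0.0, -3.121]
force: [0.0, 0.7, 0.3]
grip_width: 0.0939
grip_force: 0.0
```

Call:
apply_moves --plan '[0,0,0,0,0,0,0,0,0,0,0,0,0,0,0,0,0,0,0,0,0,0,0,0,0,0,0,0,0,0,0,0]' --hand -1 --squeeze 30

```text
time_s: 16.85
ee_pos: [0.6585, -0.0364, 0.1386]
eef_rot: [3.141, 0.0, -3.121]
force: [-1.2, 5.3, 2.3]
grip_width: 0.0336
grip_force: 2.7
```

Call:
apply_moves --plan '[0,0,0,0,0,0,0,0,0,0,0,0,0,0,0,0]'

```text
time_s: 17.25
ee_pos: [0.6585, -0.0361, 0.1386]
eef_rot: [3.14, -0.0, -3.121]
force: [-0.8, 7.0, 1.9]
grip_width: 0.0264
grip_force: 30.0
```

Call:
apply_moves --plan '[0,0,0,0,0,0,0,0,0,0,0,0]' --hand 0.2

```text
time_s: 17.55
ee_pos: [0.6585, -0.0375, 0.1384]
eef_rot: [-3.141, -0.0, -3.122]
force: [0.6, -0.2, 0.2]
grip_width: 0.0469
grip_force: 0.0
```

Call:
apply_moves --plan '[0,0,-15,0,0,0,-40,0,0,0,-45,0,0,0,0,0,0,0,0,0]' --hand -0.1

```text
time_s: 18.05
ee_pos: [0.6588, -0.0374, 0.2403]
eef_rot: [-3.141, 0.003, -3.122]
force: [0.4, -0.0, -0.6]
grip_width: 0.0421
grip_force: 0.0
```

```bash
python3 - <<'E'
from h import *
c=cam('wrist'); W=pts(c); z=W[:,:,2]; save(c,'w6')
comps(W,(z>.15)&(z<.17)&(abs(W[:,:,0]-.66)<.04)&(abs(W[:,:,1]-.03)<.11),'grips'); comps(W,(z>.18)&(z<.2)&(abs(W[:,:,0]-.6)<.03),'post')
n=(abs(W[:,:,0]-.7135)<.012)&(abs(W[:,:,1]-.033)<.018)&(z>.1)&(z<.138); print('block z',np.median(z[n]))
to((.6028,-.0500,.155),1.591)
E
```

```text
grips [309 186  11  36 382] [ 0.6562 -0.0456  0.1605] [657.3 -45.6] [25.9  7.8] 0.8
grips [334 186  11  37 390] [ 0.656  -0.0266  0.1606] [657.4 -26.5] [26.6  7.7] 1.6
grips [479 195  49  21 728] [0.6546 0.1035 0.1601] [655.3 100.6] [13.8 33.3] 0.4
post [296 124  22  22 371] [ 0.6026 -0.0499  0.1904] [602.8 -50.2] [13.2 13.3] 47.1
block z 0.13091076117742012
pose [ 0.6584 -0.0373  0.2386] [-3.1415  0.     -3.122 ] -> [ 55.8 -11.6  83.6] spin 1.570
```

Both catches measure fully squeezed (33 mm over the pins, 19 mm between plate centres). Moving to the post.

Call:
apply_moves --plan '[28,-6,0,0,27.8,-5.6,0,0,0,0,0,0.1425,0,0,0,0.143,0,0,0,0.143,0,0,0,0.143,0,0,0,0.143,0,0,0,0.143,0,0,0,0.143,0,0,0,0.143,0,0,0,0.143,0,0,0,0.143,0,0,0,0.141,0,0,0,0,0,0,0,0]'

```text
time_s: 19.6
ee_pos: [0.6027, -0.0499, 0.2377]
eef_rot: [-3.14, -0.0, 1.595]
force: [-0.5, 0.3, 0.5]
grip_width: 0.042
grip_force: 0.0
```

```bash
python3 - <<'E'
from h import *
to((.6028,-.0500,.155),1.591)
E
```

```text
pose [ 0.6027 -0.0499  0.2377] [-3.1402e+00 -2.0000e-04  1.5951e+00] -> [-0.1  0.2 82.7] spin 0.004
```

Call:
apply_moves --plan '[0,0,25,0,0,0,30,0,0,0,18,0,0,0,9,0,0,0,0,0,0,0,0,0]'

```text
time_s: 20.2
ee_pos: [0.6033, -0.05, 0.1574]
eef_rot: [3.14, 0.0, 1.592]
force: [-0.2, -0.1, 0.3]
grip_width: 0.0419
grip_force: 0.0
```

Call:
apply_moves --plan '[0,0,0,0,0,0,0,0,0,0,0,0,0,0,0,0,0,0,0,0]' --hand -1 --squeeze 40

```text
time_s: 20.7
ee_pos: [0.6031, -0.0499, 0.1567]
eef_rot: [3.141, 0.0, 1.591]
force: [0.1, -0.7, 1.6]
grip_width: 0.0132
grip_force: 40.0
```

Call:
apply_moves --plan '[0.05,-4,0,0.025,0.2,-7.85,0,0.05,0.2,-7.85,0,0.05,0.2,-7.85,0,0.05,0.2,-7.85,0,0.05,0.2,-7.85,0,0.05,0.2,-7.85,0,0.05,0,0,0,0]'

```text
time_s: 21.5
ee_pos: [0.5521, -0.0422, 0.1567]
eef_rot: [3.141, -0.001, 1.264]
force: [1.9, 3.5, -1.0]
grip_width: 0.0125
grip_force: 40.0
```

Call:
apply_moves --plan '[0.2,-7.85,0,0.05,0.2,-7.85,0,0.05,0.2,-7.85,0,0.05,0.2,-7.85,0,0.05,0.2,-7.85,0,0.05,0.2,-7.85,0,0.05,0.2,-7.85,0,0.05,0.2,-7.85,0,0.05,0.2,-7.85,0,0.05,0.2,-7.85,0,0.05,0,0,0,0]'

```text
time_s: 22.6
ee_pos: [0.487, -0.001, 0.1567]
eef_rot: [3.141, -0.002, 0.765]
force: [6.6, 3.9, -2.4]
grip_width: 0.0133
grip_force: 40.0
```

```bash
python3 - <<'E'
from h import *
o=monitor.get_obs(); h=np.array([.6026-.003,-.05+.157]); d=o['ee_pos'][:2]-h
print(o['ee_pos'].round(4),np.hypot(*d),'angle',np.arctan2(-d[0],-d[1])-.02,o['eef_rot'][2],o['force'].round(1),o['qpos'].round(2))
E
```

```text
[ 0.487  -0.001   0.1567] 0.15599337608567312 angle 0.7864398791472359 0.7654814506823926 [ 6.6  3.9 -2.4] [-0.08  0.21  1.76  0.    1.18  0.73]
```

Call:
apply_moves --plan '[0.2,-7.85,0,0.05,0.2,-7.85,0,0.05,0.2,-7.85,0,0.05,0.2,-7.85,0,0.05,0.2,-7.85,0,0.05,0.2,-7.85,0,0.05,0.2,-7.85,0,0.05,0.2,-7.85,0,0.05,0.2,-7.85,0,0.05,0.2,-7.85,0,0.05,0.2,-7.85,0,0.05,0.2,-7.85,0,0.05,0,0,0,0,0,0,0,0,0,0,0,0,0,0,0,0,0,0,0,0]'

```text
time_s: 24.3
ee_pos: [0.4462, 0.081, 0.1567]
eef_rot: [3.141, -0.003, 0.167]
force: [10.2, 0.1, -4.2]
grip_width: 0.0136
grip_force: 40.0
```

```bash
python3 - <<'E'
from h import *
o=monitor.get_obs(); h=np.array([.6026-.003,-.05+.157]); d=o['ee_pos'][:2]-h
print(o['ee_pos'].round(4),np.hypot(*d),'angle',np.arctan2(-d[0],-d[1]),o['eef_rot'][2],o['force'].round(1),o['joint_vel'].round(3))
save(cam('scene'),'s2')
E
```

```text
[0.4462 0.081  0.1567] 0.15559482804067643 angle 1.4030400008057577 0.16661193375590333 [10.2  0.1 -4.2] [ 0.001  0.    -0.001 -0.    -0.002 -0.   ]
```

View pics/s2.png

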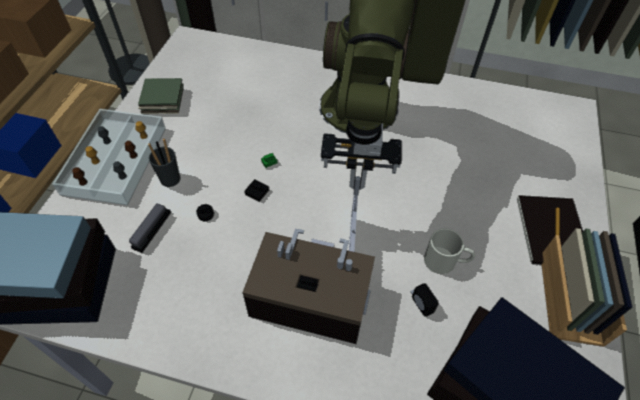

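The scene view shows the gate open about 81°, with its post held by the gripper at (357,175). The key is in its recess at (308,284), and the other objects are where they were. The arm is still, so I'm handing in.

```bash
python3 -c "
from station import ctrl
print(ctrl.hand_in())"
```

```text
the job is handed in; nothing more can be done
None
```

I handed the job in at about 24 s on the robot's clock: the key measured flush, the round catch and then the flat catch measured fully squeezed, and the gate was held still at about 81° by its post; the judged result was not shown.

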